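Close up and lock a soldering bed on a goldsmith's bench

ROBOT

A 6-joint arm with a two-finger parallel gripper is mounted at the origin on the work surface. World frame = base frame: x ahead of the robot, y to its left, z up, the work surface at z = 0. Lengths are in m, angles in degrees, forces in N, time in s.
With the tool pointing down it reaches from about 0.35 to 0.725 m from the base axis. Payload 4.3 kg.
Tool frame: the origin (TCP) lies midway between the tips of the shut fingers; the grasp point (between the pads) lies 19 mm behind it; z points along the fingers, y is the line along which they close (so a half turn about z gives the same grasp; the last joint's range is limited). The gripper opens to 85 mm and grips with 20 to 120 N. Pads are 22 mm wide; open, the fingers measure 114 mm over their backs; the gripper's body (76 mm by 85 mm) begins 54 mm behind the grasp point. The pads swing forward as they close: fully open they stand 13 mm farther back than shut.
Start: joints at [-82.81, 21.618, 4.641, 73.018, 0, 83.68], TCP at [0.134, -0.559, 0.231] pointing down, gripper open.
Joint ranges: [-156.06, 156.06], [-48.1, 94.91], [-58.44, 69.94], [-101.28, 121.22], [-78.64, 73.56], [-180, 180]. Speed limits (degrees/s): [147.25, 147.25, 180, 180, 180, 180].

INTERFACE

Orientations are given as [roll, pitch, yaw] about the fixed x, y, z axes, in that order (R = Rz(yaw) Ry(pitch) Rx(roll)).
In Python, from bench import manip gives the robot as it stands. The module is installed in compiled form; this text tells all that it offers.
- The arm moves only by the tool carry_out, never from a script. Its arguments are lists of equal length, an entry for each row: "claw": the opening, from 0 (shut) to 1 (fully open); "slide": the shift along the tool's x, y, z as a fraction of full scale, a list of three; "turn": the turn about the tool's z as a fraction of full scale. A call has exactly 5 rows; each row is the pose to reach, as a shift and turn from the pose commanded when the call began, along the tool's axes at that moment, turning the shorter way round; what a row does not reach only later rows make up. Full scale, the value 1, is 0.5 m for a shift and 180 degrees for a turn. A row lasts 1/8 s, in which the tool goes at most 62.5 mm and 10.7 degrees, less where a joint would pass 70% of its speed; a pose out of reach is approached as far as the arm can. A call with a number of a shift or a turn outside -1 to 1 is refused whole. A call with a gripper value outside its range is refused whole. The fingers move at their own pace and stop on an object; "squeeze" is the grip in N (left out, the last holds). Time passes only in rows, so rows that repeat a pose let the fingers close, or fill a call up. It gives the time, the measured TCP pose, the force, the opening and the grip force at its end, in the units of the state.
- manip.get_state(): the state, without advancing time (a new reading comes with each control period).
- manip.grab_frame(name): name is "side" or "top" or "wrist"; returns a dict with "frame" (400x640x3 uint8, red, green, blue), "fx", "fy", "cx", "cy" (pixels), "extrinsics" (4x4, takes a point from world to camera coordinates). Camera axes: x right, y down, z forward; pixel columns grow to the right and rows downward; lengths in m; the calibration is good to about 2 mm. A picture is of the moment at which its call begins. There is no depth.
- manip.hand_in(): hands the job in; it is judged then, once.
The state is a dict: "time_s": time; "joint_pos": joint angles; "joint_vel": joint speeds; "tau": joint torques, N m; "position": TCP position; "ee_rot": TCP orientation; "contact_force": force on the tool from outside, world axes, zero at the start; "torque": the same for the moment, N m; "grip_width": opening from 0.0 (shut) to 1.0 (fully open); "grasp_force": force on a finger pad.
Only numpy, scipy, OpenCV 4.12 (cv2) and the standard library are available. Lean on these libraries where they do the work, as an engineer would, in place of code of your own. Each camera call takes 0.05 s, during which the arm holds its last target. There are 200 camera calls.

TASK

Close up the soldering bed: gently push the loose white ceramic block along its rails until it sits flush against the terracotta block with no gap, then slide the red-gripped lock bar across behind it until you feel it press firmly against the hidden end stop, and leave it there. Ram neither the brittle ceramic nor the stop, and leave the bottle, jar and steel stand where they are.

Things in the scene. Friction and masses are not known exactly. Their poses are not given: they have to be found in the camera images.
- bed: dark steel base plate fixed to the bench, 12 mm thick; origin on the bench under the row of blocks. The row runs along its +x (plate x -140 to +150, y -65 to +65 mm); two aluminium rails along x from -55 to +145 mm, 98 mm apart inside, tops 30 mm above the bench. A track plate (x -140 to -35, y -245 to -60 mm) carries the lock slide and a blue cover strip (x -135 to -99 mm, top 42 mm high).
- loose_block: loose white ceramic block, 100 (x) x 90 (y) x 40 (z) mm, 0.25 to 0.5 kg, on the bed plate between the rails (4 mm play each side); origin at the centre of its underside. It starts 18 to 40 mm short of the terracotta block, slightly askew, and slides along the bed's +x when pushed on its near (-x) face, which starts 83 to 105 mm behind the bed's origin. Sliding friction up to 6 N.
- home_face (a point): centre of the near face of the fixed terracotta block, 35 mm ahead (+x) of the bed's origin, 32 mm above the bench; axes as the bed's. The white block is flush when its origin is 50 mm behind (-x) this point and it is square to it.
- lock_grip (a point): on the axis of the lock slide's red upright grip, 82 mm above the bench, a good height to pinch. Grip 24 (bed x) x 34 (bed y) mm, from 34 to 106 mm above the bench, on a steel carriage 44 x 34 mm, its top 35 mm above the bench. Axes as the bed's. It slides only along the bed's +y, 75 mm behind (-x) the bed's origin, with 4 N of dry friction, and stays where left.
- lock_shoulder (a point): centre of the front (+y) face of the lock slide's carriage, 17 mm ahead (+y) of the grip's axis, 24 mm above the bench. A brass bar 16 mm wide, 18 mm high projects 100 mm ahead of it through a low steel guide (at bed y -64 mm, 38 mm high); home, it lies behind the white block with 2 mm clearance; it runs into that block's side if that is not pushed up.
- lock (a joint): travel of the lock slide along the bed's +y in m, 0 fully withdrawn (shoulder at bed y -175 mm); it starts between 0 and 0.02. The end stop is met somewhere between 0.075 and 0.105, a different place each time, hidden under the blue cover: it can only be felt.
- end_stop (a joint): how far the slide has pressed in the stiff sprung end stop hidden under the blue cover, in m: 0 untouched, growing as it is pressed, 3 N per mm; it gives a few mm in a firm push, and 9 mm is ramming it. Released, the slide creeps back to about 1.3 mm of press and its friction keeps it there.
- home_block: the fixed terracotta block, 100 x 90 x 40 mm, origin at the centre of its underside
- flux: bystander: amber bottle with yellow cap, 44 mm across, 75 mm high, origin at the centre of its underside; 120 to 220 mm from the bed's origin, as the other bystanders
- jar: bystander: white jar with green cap, 52 mm across, 50 mm high, origin at the centre of its underside
- dapping_stand: bystander: dark steel stand, 64 mm across, 60 mm high, origin at the centre of its underside
Mind the look-alikes: they are no part of the job. What is meant by the loose_block is not brown, and is the smaller of those in its own colour.

How it is judged:
By the outcome, as a careful person would: the job done as asked, in the order asked, and still so for the second after the job is handed in, with the robot touching nothing.
It also fails if it takes over 50 s, if anything falls off the work surface, if the arm or the gripper's body presses on something with over 40 N, if the wrist force passes 120 N, or if a joint passes its speed limit or range.

## Working session

There is one attempt and no reset: what is moved stays moved. The work goes in short steps, Python scripts to look and compute and a tool call to move; the robot and the scene stay as the last step left them, time stands still between calls to the robot, and variables do not carry over. Pictures are saved under pics/ and viewed, at most 10 in all, crops included, and the job is handed in when it is done.

Besides the shell and the picture viewer there is one more tool, called after ">>>" as a command line: name --pt "numbers of a row" for each row, then --argument value for the rest. carry_out: Moves the arm, as the interface text tells. Shift numbers are shares of 0.5 m and turn numbers shares of 180 degrees, none past 1 either way. Its arguments: {"type":"object","properties":{"claw":{"type":"array","items":{"type":"number"}},"slide":{"type":"array","items":{"type":"array","items":{"type":"number"}}},"turn":{"type":"array","items":{"type":"number"}},"squeeze":{"type":"number"}},"required":["claw","slide","turn"]}

```bash
mkdir -p pics; cat > h.py <<'E'
import numpy as np, cv2
from bench import manip
def grab(n,tag):
    d=manip.grab_frame(n); cv2.imwrite(f'pics/{tag}.png',d['frame'][:,:,::-1]); np.savez(f'{tag}.npz',**d); return d
def ray(d,uv):
    E=np.array(d['extrinsics']);R=E[:3,:3];t=E[:3,3]
    v=np.array([(uv[0]-d['cx'])/d['fx'],(uv[1]-d['cy'])/d['fy'],1.])
    return -R.T@t, R.T@v
def onz(d,uv,z):
    c,r=ray(d,uv); return c+r*(z-c[2])/r[2]
def tri(d1,p1,d2,p2):
    c1,r1=ray(d1,p1);c2,r2=ray(d2,p2)
    s=np.linalg.lstsq(np.c_[r1,-r2],c2-c1,rcond=None)[0]
    a,b=c1+s[0]*r1,c2+s[1]*r2
    return (a+b)/2,np.linalg.norm(a-b)
def proj(d,P):
    E=np.array(d['extrinsics']);q=E[:3,:3]@np.array(P)+E[:3,3]
    return np.array([d['fx']*q[0]/q[2]+d['cx'],d['fy']*q[1]/q[2]+d['cy']])
E
python3 - <<'E'
from h import *
for n in ['top','side','wrist']:
    d=grab(n,n+'0'); print(n,(-np.array(d['extrinsics'])[:3,:3].T@np.array(d['extrinsics'])[:3,3]).round(3),d['fx'])
print(manip.get_state())
E
```

```text
top [0.479 0.046 0.962] 489.4216423478569
side [0.148 0.392 0.46 ] 361.03592935788686
wrist [ 0.203 -0.543  0.373] 339.6750574352605
{'time_s': 0.15, 'joint_pos': array([-8.28096374e+01,  2.16527040e+01,  4.58345654e+00,  7.30183908e+01,
        1.17982447e-03,  8.36790101e+01]), 'joint_vel': array([-0.03710034, -0.11943158,  0.20757859, -0.0129908 , -0.04914932,
        0.05295879]), 'tau': array([ 2.34803781e-03, -4.64036286e+01,  2.70169830e+01,  1.38666329e-02,
        3.75202069e-05,  4.25260680e-06]), 'position': array([ 0.13428179, -0.55861152,  0.23059119]), 'ee_rot': array([-1.79913024e+02, -1.08214781e-02,  1.35113433e+01]), 'contact_force': array([-0.52292471, -0.32306164, -0.2323268 ]), 'torque': array([ 0.00417966,  0.02417648, -0.0291889 ]), 'grasp_force': 0.0, 'grip_width': 1.0009582400454493}
```

View pics/top0.png

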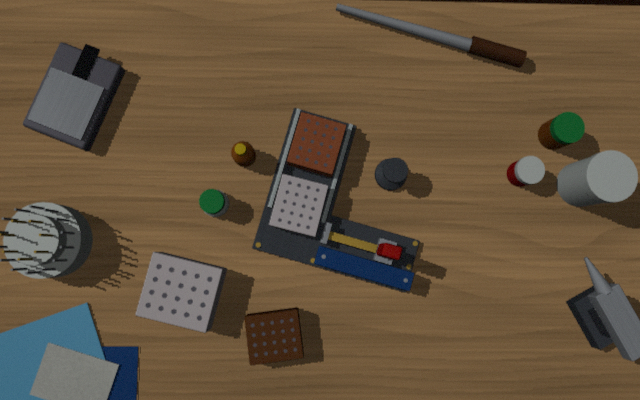

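View pics/side0.png

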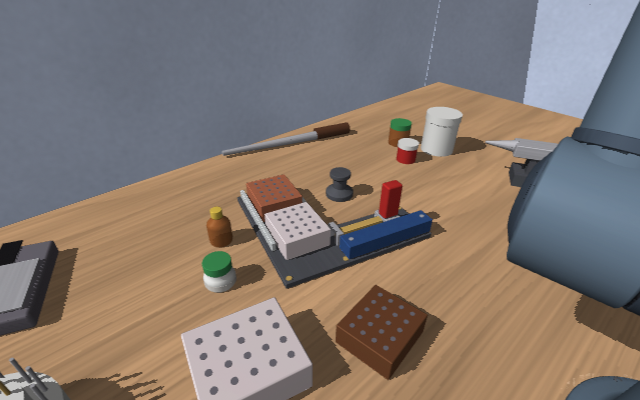

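The top view shows the white block at about (299,205), the terracotta block at (318,143), the red grip at (390,250), and the blue cover from (315,255) to (412,283). The flux bottle is at (243,153), the jar at (212,202) and the stand at (392,173). The side view agrees: grip at (390,198), white block at (297,228).

```bash
cat > meas.py <<'E'
from h import *
def load(t): return dict(np.load(t+'.npz'))
def comp(m,seed):
    m=cv2.morphologyEx(m.astype(np.uint8)*255,cv2.MORPH_CLOSE,np.ones((5,5)))
    n,l,s,c=cv2.connectedComponentsWithStats(m)
    ids=[i for i in range(1,n) if s[i,4]>40]
    i=min(ids,key=lambda i:np.hypot(*(c[i]-seed)))
    cs,_=cv2.findContours((l==i).astype(np.uint8),cv2.RETR_EXTERNAL,cv2.CHAIN_APPROX_NONE)
    return cs[0],s[i]
E
python3 - <<'E'
from meas import *
d=load('top0');f=d['frame'].astype(int)
hsv=cv2.cvtColor(d['frame'],cv2.COLOR_RGB2HSV);h,s,v=[hsv[...,i].astype(int) for i in range(3)]
M=dict(white=((s<35)&(v>140),(299,205)),terra=(((h<9)|(h>174))&(s>120)&(v>80),(318,143)),red=(((h<5)|(h>175))&(s>200)&(v>90),(390,250)),blue=((h>100)&(h<125)&(s>130),(365,268)))
Z=dict(white=.052,terra=.052,red=.106,blue=.042)
for k,(m,seed) in M.items():
    c,st=comp(m,seed); r=cv2.minAreaRect(c); 
    P=np.array([onz(d,p,Z[k]) for p in cv2.boxPoints(r)])
    print(k,np.round(r[0],1),st[4],'\n',P[:,:2].round(4),'len',[np.linalg.norm(P[i]-P[i-1]).round(4) for i in range(2)],'c',P.mean(0).round(4),'ang',np.degrees(np.arctan2(*(P[1]-P[0])[1::-1])).round(1))
    cv2.drawContours(d['frame'],[cv2.boxPoints(r).astype(int)],0,(0,255,0),1)
c=d['frame'][90:300,190:430]; cv2.imwrite('pics/t1.png',cv2.resize(c,None,fx=2.8,fy=2.8,interpolation=cv2.INTER_CUBIC)[:,:,::-1])
s0=load('side0');c=s0['frame'][160:300,190:450];cv2.imwrite('pics/s1.png',cv2.resize(c,None,fx=3,fy=3,interpolation=cv2.INTER_CUBIC)[:,:,::-1])
E
```

```text
white [ 40.  256.5] 46 
 [[0.4738 0.5427]
 [0.4739 0.5177]
 [0.4649 0.5172]
 [0.4647 0.5422]] len [np.float64(0.0091), np.float64(0.0251)] c [0.4693 0.5299 0.052 ] ang -89.7
terra [320.9 141.8] 52 
 [[0.6893 0.0326]
 [0.6995 0.013 ]
 [0.6865 0.0065]
 [0.6763 0.0261]] len [np.float64(0.0145), np.float64(0.0221)] c [0.6879 0.0195 0.052 ] ang -62.4
red [390.7 250.6] 200 
 [[ 0.4774 -0.0848]
 [ 0.4968 -0.0898]
 [ 0.4894 -0.12  ]
 [ 0.4701 -0.115 ]] len [np.float64(0.031), np.float64(0.02)] c [ 0.4834 -0.1024  0.106 ] ang -14.4
blue [363.8 267.8] 1915 
 [[ 0.4587  0.0323]
 [ 0.4943  0.0222]
 [ 0.4438 -0.1578]
 [ 0.4082 -0.147 ]] len [np.float64(0.1863), np.float64(0.0371)] c [ 0.4512 -0.0626  0.042 ] ang -15.8
```

View pics/t1.png

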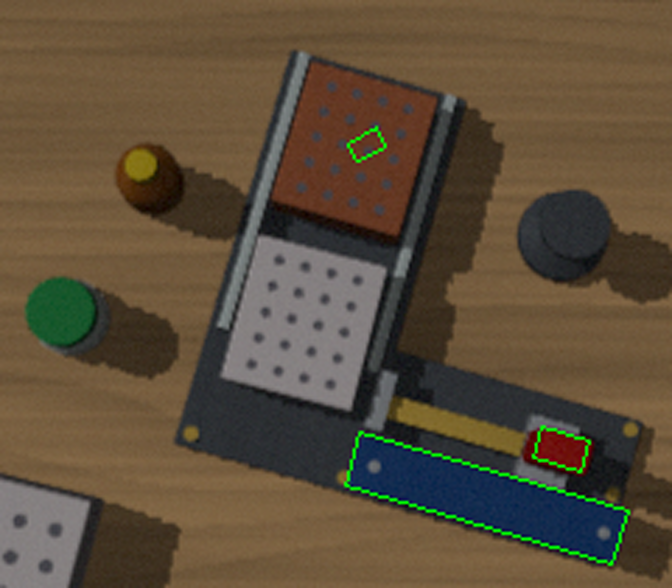

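View pics/s1.png

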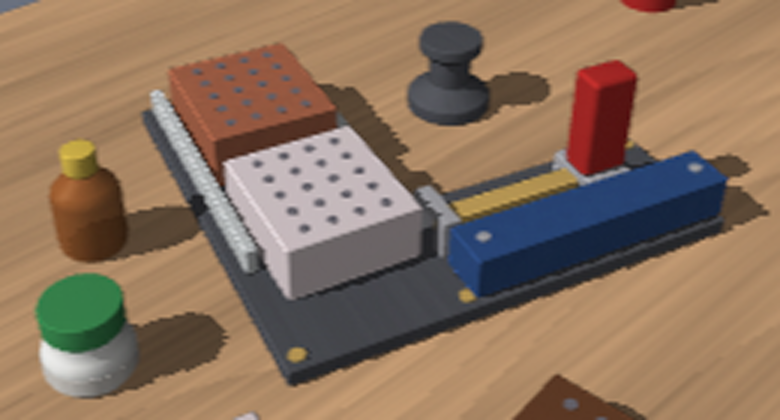

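The crops show the bed's rails running up and slightly right. The white block's top spans (222,378) to (387,267) in the top crop, with a clear gap to the terracotta block. The bar is retracted to the guide. The blue mask fits well, but the white and terracotta masks need better thresholds.

```bash
python3 - <<'E'
from meas import *
d=load('top0');f=d['frame']
hsv=cv2.cvtColor(f,cv2.COLOR_RGB2HSV);h,s,v=[hsv[...,i].astype(int) for i in range(3)]
for p in [(295,200),(310,215),(312,130),(330,150),(320,176)]: print(p,hsv[p[1],p[0]])
def white(hsv):
    h,s,v=[hsv[...,i].astype(int) for i in range(3)]; return (s<60)&(v>120)
m=np.zeros_like(v,bool);m[165:245,262:336]=1
tm=((h<14)|(h>174))&(s>110)&(v>85)
t=np.zeros_like(m);t[105:180,280:350]=1
for k,mm,sd in [('white',white(hsv)&m,(299,205)),('terra',tm&t,(318,143))]:
    mm=cv2.morphologyEx(mm.astype(np.uint8),cv2.MORPH_CLOSE,np.ones((7,7)));mm=cv2.morphologyEx(mm,cv2.MORPH_OPEN,np.ones((5,5)))
    c,st=comp(mm>0,sd);r=cv2.minAreaRect(c);P=np.array([onz(d,p,.052) for p in cv2.boxPoints(r)])
    e=P[1]-P[0]; print(k,st,'\n',P[:,:2].round(4),[np.linalg.norm(P[i]-P[i-1]).round(4) for i in range(2)],'c',P.mean(0).round(4),np.degrees(np.arctan2(e[1],e[0])).round(2))
# heights from two views: grip top, cap-blue corners
S=load('side0');hs=cv2.cvtColor(S['frame'],cv2.COLOR_RGB2HSV).astype(int)
for D,n,H in ((d,'top',hsv.astype(int)),(S,'side',hs)):
    r=((H[...,0]<6)|(H[...,0]>174))&(H[...,1]>190)&(H[...,2]>70)
    x0,y0,x1,y1=(370,235,405,265) if n=='top' else (375,170,410,225)
    q=np.zeros_like(r);q[y0:y1,x0:x1]=1
    ys,xs=np.where(r&q); print(n,xs.min(),xs.max(),ys.min(),ys.max(),len(xs),xs.mean(),ys.mean())
    b=(abs(H[...,0]-112)<13)&(H[...,1]>130)&(H[...,2]>40);q=np.zeros_like(b);q[200:300,300:440]=1
    ys,xs=np.where(b&q);print('blue L,R',xs.min(),ys[xs.argmin()],xs.max(),ys[xs.argmax()])
# side crop readings: grip top centre, white block near-top corners; top crop same
C=lambda z,k: (190+z[0]/(2.8 if k=='t' else 3),(90 if k=='t' else 160)+z[1]/(2.8 if k=='t' else 3))
for nm,a,b in [('grip top',(561,450),(607,72)),('white near left',(222,378),(288,247)),('white near right',(352,411),(425,208)),('white far left',(262,234),(225,172)),('white far right',(387,267),(350,128)),('screw L',(191,434),(297,355)),('screw R',(630,430),(633,147)),('cover scr1',(374,466),(484,237)),('cover scr2',(604,533),(696,168))]:
    P,e=tri(d,C(a,'t'),S,C(b,'s'));print(nm,P.round(4),round(e,4))
E
```

```text
(295, 200) [  0   8 133]
(310, 215) [175  12 124]
(312, 130) [ 10 170  99]
(330, 150) [ 10 168 100]
(320, 176) [102  33  39]
white [ 270  175   57   60 2578] 
 [[0.5338 0.1243]
 [0.6281 0.1023]
 [0.6051 0.0073]
 [0.511  0.0302]] [np.float64(0.0968), np.float64(0.0968)] c [0.5695 0.066  0.052 ] -13.12
terra [ 288  114   57   59 2335] 
 [[ 6.518e-01  8.360e-02]
 [ 7.451e-01  5.790e-02]
 [ 7.211e-01 -2.720e-02]
 [ 6.279e-01 -7.000e-04]] [np.float64(0.0875), np.float64(0.0968)] c [0.6865 0.0284 0.052 ] -15.39
top 377 401 244 258 269 389.275092936803 250.48327137546468
blue L,R 315 259 413 273
side 380 401 181 217 621 389.9581320450886 198.58615136876006
blue L,R 340 237 431 219
grip top [ 0.4826 -0.1024  0.1049] 0.0014
white near left [0.53   0.1149 0.0537] 0.0012
white near right [0.5085 0.028  0.0491] 0.0002
white far left [0.6288 0.0902 0.0392] 0.0009
white far right [0.6055 0.0049 0.0471] 0.0005
screw L [0.4936 0.1389 0.0115] 0.0014
screw R [ 0.4965 -0.1682  0.0084] 0.0033
cover scr1 [0.4723 0.0131 0.0408] 0.0005
cover scr2 [ 0.4284 -0.1414  0.0408] 0.0007
```

```bash
cat > go.py <<'E'
from h import *
from scipy.spatial.transform import Rotation as Ro
O=np.array([.605,.052]);Y=-15.6
def bed(x,y): a=np.radians(Y); return O+np.array([[np.cos(a),-np.sin(a)],[np.sin(a),np.cos(a)]])@[x,y]
def tobed(p): a=np.radians(Y); return np.array([[np.cos(a),np.sin(a)],[-np.sin(a),np.cos(a)]])@(np.array(p)[:2]-O)
def frac(xy,z,yaw,st=None):
    st=st or manip.get_state();R=Ro.from_euler('xyz',st['ee_rot'],degrees=True)
    s=R.inv().apply(np.array([*xy,z])-st['position'])/.5
    t=-((yaw-st['ee_rot'][2]+180)%360-180)/180
    print('slide',s.round(4),'turn',t.round(4),'f',st['contact_force'].round(1),'bed',(tobed(st['position'])*1e3).round(1),st['position'][2].round(4),st['ee_rot'].round(2),'t',st['time_s'])
E
python3 -c "
from go import *
print(bed(-.125,.004));frac(bed(-.125,.004),.16,164.4)"
```

```text
[0.48568036 0.08946763]
slide [ 0.9862 -1.0959  0.143 ] turn -0.8383 f [-0.5 -0.3 -0.2] bed [-289.2 -714.7] 0.2306 [-1.7991e+02 -1.0000e-02  1.3510e+01] t 0.15
```

>>> carry_out --claw '[0,0,0,0,0]' --pt "0.08 -0.09 0" --pt "0.16 -0.18 0" --pt "0.24 -0.27 0" --pt "0.32 -0.36 0" --pt "0.4 -0.45 0" --turn '[-0.05,-0.1,-0.15,-0.2,-0.25]' --squeeze 40

```text
time_s: 0.78
position: [0.2767, -0.2917, 0.2311]
ee_rot: [180.0, -0.0, 58.8]
contact_force: [0.5, 0.4, 0.6]
grip_width: 0.003
grasp_force: 0.0
```

```bash
python3 -c "
from go import *
frac(bed(-.125,.004),.16,164.4)"
```

```text
slide [ 0.8686 -0.038   0.1425] turn -0.5868 f [0.5 0.4 0.6] bed [-223.7 -419.4] 0.2311 [ 1.7999e+02 -1.0000e-02  5.8770e+01] t 0.775
```

>>> carry_out --claw '[0,0,0,0,0]' --pt "0.1 0 0" --pt "0.21 -0.01 0.02" --pt "0.32 -0.01 0.04" --pt "0.43 -0.02 0.06" --pt "0.54 -0.02 0.08" --turn '[-0.05,-0.1,-0.15,-0.2,-0.25]'

```text
time_s: 1.4
position: [0.4091, -0.0564, 0.191]
ee_rot: [180.0, 0.0, 103.8]
contact_force: [0.4, -0.7, 0.7]
grip_width: 0.001
grasp_force: 0.0
```

```bash
python3 -c "
from go import *
frac(bed(-.125,.004),.16,164.4)"
```

```text
slide [0.2467 0.2184 0.0619] turn -0.3366 f [ 0.4 -0.7  0.7] bed [-159.6 -157.1] 0.191 [1.8000e+02 2.0000e-02 1.0381e+02] t 1.4
```

>>> carry_out --claw '[0,0,0,0,0]' --pt "0.06 0.05 0.01" --pt "0.12 0.11 0.03" --pt "0.18 0.16 0.05" --pt "0.247 0.218 0.062" --pt "0.247 0.218 0.062" --turn '[-0.05,-0.1,-0.16,-0.22,-0.28]'

```text
time_s: 2.02
position: [0.4865, 0.0897, 0.1594]
ee_rot: [180.0, -0.0, 154.3]
contact_force: [-0.9, 0.1, 0.2]
grip_width: 0.002
grasp_force: 0.0
```

>>> carry_out --claw '[0,0,0,0,0]' --pt "0 0 0" --pt "0 0 0" --pt "0 0 0" --pt "0 0 0" --pt "0 0 0" --turn '[-0.05,-0.058,-0.058,-0.058,-0.058]'

```text
time_s: 2.65
position: [0.4859, 0.0873, 0.1603]
ee_rot: [-180.0, 0.0, 164.1]
contact_force: [0.5, 0.0, -0.1]
grip_width: -0.001
grasp_force: 0.0
```

```bash
python3 -c "
from go import *
frac(bed(-.125,.004),.024,164.4);grab('wrist','w1');print(manip.get_state()['joint_pos'])
cv2.imwrite('pics/x.png',cv2.imread('pics/w1.png'))"
```

```text
slide [0.0016 0.0042 0.2726] turn -0.0015 f [ 0.5  0.  -0.1] bed [-124.2    1.9] 0.1603 [-1.8000e+02  1.0000e-02  1.6413e+02] t 2.65
[ 2.81765580e+00  1.42416209e+01 -1.64346813e+01  5.93161611e+01
 -5.06161595e-03  1.86796019e+01]
```

View pics/w1.png

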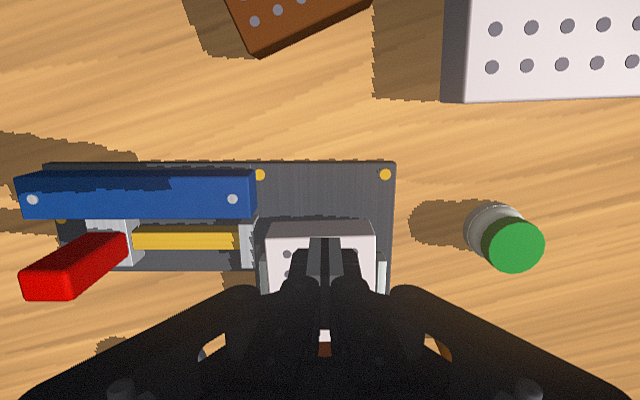

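The wrist view shows the shut fingertips at about (325,240) and the white block's near edge at row 222 (columns 265 to 376). The bed edge runs along row 163. I'll check the clearance by casting rays.

```bash
python3 -c "
from go import *
d=dict(np.load('w1.npz'))
for p in [(266,222),(375,222)]: print((tobed(onz(d,p,.052))*1e3).round(1))
for p in [(385,174),(396,163)]: print((tobed(onz(d,p,.012))*1e3).round(1))
print(proj(d,[.4859,.0873,.16]),proj(d,[.4859,.0873,.052]),proj(d,[.4859,.0873,.012]))"
```

```text
[-99.4 -44.8]
[-99.1  41. ]
[-128.8   54.3]
[-138.5   63.4]
[325.61584196 253.80716859] [325.30663572 191.42231219] [325.24660605 179.31084253]
```

```bash
python3 -c "
from go import *
d=dict(np.load('w1.npz'))
for p in [(266,222),(375,222)]: print((tobed(onz(d,p,.012))*1e3).round(1))
for p in [(264,237),(377,236)]: print((tobed(onz(d,p,.052))*1e3).round(1))"
```

```text
[-84.4 -52.2]
[-84.   47.2]
[-86.7 -47.1]
[-87.2  43. ]
```

>>> carry_out --claw '[0,0,0,0,0]' --pt "0 0 0.1" --pt "0 0 0.2" --pt "0 0 0.25" --pt "0 0 0.272" --pt "0 0 0.272" --turn '[-0.002,-0.002,-0.002,-0.002,-0.002]'

```text
time_s: 3.32
position: [0.4858, 0.0873, 0.0242]
ee_rot: [-180.0, -0.0, 164.5]
contact_force: [-0.7, -0.1, 1.1]
grip_width: -0.002
grasp_force: 0.0
```

```bash
python3 -c "
from go import *
frac(bed(-.105,.0),.024,164.4)"
```

```text
slide [-0.0387 -0.004   0.0003] turn 0.0007 f [-0.7 -0.1  1.1] bed [-124.3    2. ] 0.0242 [-1.7998e+02 -3.0000e-02  1.6453e+02] t 3.325
```

>>> carry_out --claw '[0,0,0,0,0]' --pt "-0.02 -0.004 0" --pt "-0.036 -0.004 0" --pt "-0.044 -0.004 0" --pt "-0.05 -0.004 0" --pt "-0.056 -0.004 0" --turn '[0,0,0,0,0]'

```text
time_s: 3.95
position: [0.5111, 0.0783, 0.0241]
ee_rot: [180.0, -0.2, 164.6]
contact_force: [-3.7, 1.9, 2.0]
grip_width: 0.0
grasp_force: 1.7
```

>>> carry_out --claw '[0,0,0,0,0]' --pt "-0.004 0 0" --pt "-0.008 0 0" --pt "-0.012 0 0" --pt "-0.016 0 0" --pt "-0.02 0 0" --turn '[0,0,0,0,0]'

```text
time_s: 4.58
position: [0.5222, 0.0752, 0.0242]
ee_rot: [-180.0, 0.0, 164.5]
contact_force: [-0.3, 0.6, -1.2]
grip_width: -0.002
grasp_force: 0.6
```

```bash
python3 -c "
from go import *
frac(bed(-.076,.0),.024,164.4)"
```

```text
slide [-0.02   -0.0002  0.0004] turn 0.0007 f [-0.3  0.6 -1.2] bed [-86.    0.1] 0.0242 [-1.7999e+02  1.0000e-02  1.6453e+02] t 4.575
```

>>> carry_out --claw '[0,0,0,0,0]' --pt "-0.002 0 0" --pt "-0.004 0 0" --pt "-0.006 0 0" --pt "-0.008 0 0" --pt "-0.01 0 0" --turn '[0,0,0,0,0]'

```text
time_s: 5.2
position: [0.5268, 0.0739, 0.0243]
ee_rot: [-180.0, 0.0, 164.5]
contact_force: [-1.3, 0.5, -1.0]
grip_width: -0.004
grasp_force: 0.7
```

>>> carry_out --claw '[0,0,0,0,0]' --pt "-0.001 0 0" --pt "-0.002 0 0" --pt "-0.003 0 0" --pt "-0.004 0 0" --pt "-0.005 0 0" --turn '[0,0,0,0,0]'

```text
time_s: 5.82
position: [0.5292, 0.0733, 0.0243]
ee_rot: [-180.0, 0.0, 164.5]
contact_force: [-1.8, 0.8, -0.1]
grip_width: -0.001
grasp_force: 0.9
```

>>> carry_out --claw '[0,0,0,0,0]' --pt "-0.001 0 0" --pt "-0.002 0 0" --pt "-0.003 0 0" --pt "-0.004 0 0" --pt "-0.005 0 0" --turn '[0,0,0,0,0]'

```text
time_s: 6.45
position: [0.5317, 0.0726, 0.0243]
ee_rot: [-180.0, 0.0, 164.5]
contact_force: [-1.4, 1.0, 0.1]
grip_width: 0.004
grasp_force: 1.0
```

>>> carry_out --claw '[0,0,0,0,0]' --pt "-0.001 0 0" --pt "-0.002 0 0" --pt "-0.003 0 0" --pt "-0.003 0 0" --pt "-0.003 0 0" --turn '[0,0,0,0,0]'

```text
time_s: 7.08
position: [0.5317, 0.0726, 0.0242]
ee_rot: [-180.0, -0.1, 164.6]
contact_force: [-5.8, 1.9, 4.6]
grip_width: -0.004
grasp_force: 3.1
```

```bash
python3 -c "
from go import *
frac(bed(-.076,.0),.024,164.4)
d=grab('top','top1');c=d['frame'][90:280,220:430]; cv2.imwrite('pics/t2.png',cv2.resize(c,None,fx=3,fy=3,interpolation=cv2.INTER_CUBIC)[:,:,::-1])"
```

```text
slide [-0.0002 -0.0003  0.0005] turn 0.0009 f [-5.8  1.9  4.6] bed [-76.1   0.1] 0.0242 [-1.8000e+02 -1.3000e-01  1.6456e+02] t 7.075
```

View pics/t2.png

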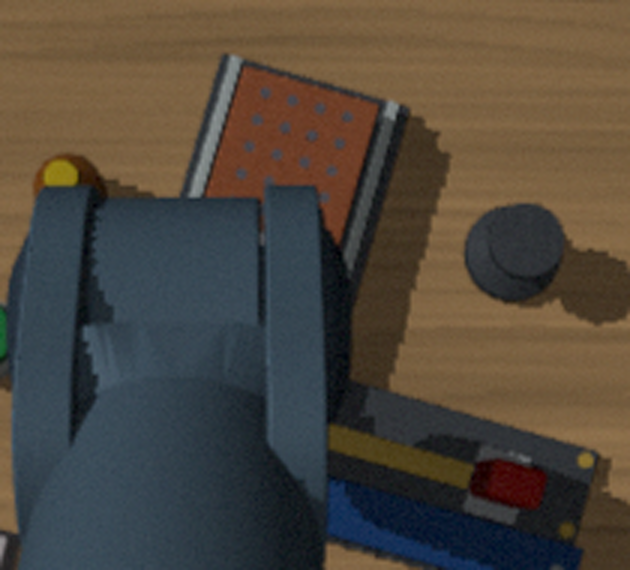

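The arm hides the block in this view; only the terracotta block and the grip at about (508,483) show. The block stopped at the expected place (TCP at bed x -76) and the force is rising. I'll press slightly more to square it.

>>> carry_out --claw '[0,0,0,0,0]' --pt "-0.001 0 0" --pt "-0.002 0 0" --pt "-0.003 0 0" --pt "-0.003 0 0" --pt "-0.003 0 0" --turn '[0,0,0,0,0]'

```text
time_s: 7.75
position: [0.5317, 0.0726, 0.024]
ee_rot: [180.0, -0.3, 164.6]
contact_force: [-9.4, 3.1, 7.9]
grip_width: -0.001
grasp_force: 4.7
```

>>> carry_out --claw '[0,0,0,0,0]' --pt "0.01 0 0" --pt "0.08 0 0" --pt "0.08 0 -0.1" --pt "0.08 0.05 -0.2" --pt "0.08 0.1 -0.3" --turn '[0,0,0,0,0]'

```text
time_s: 8.38
position: [0.5105, 0.1309, 0.1763]
ee_rot: [180.0, 0.2, 164.5]
contact_force: [1.7, 0.9, -0.7]
grip_width: 0.004
grasp_force: 0.0
```

```bash
python3 -c "
from go import *
frac(bed(-.076,-.235),.17,74.4)"
```

```text
slide [-0.0717 -0.5713  0.0126] turn 0.5004 f [ 1.7  0.9 -0.7] bed [-112.2   50.6] 0.1763 [179.97   0.18 164.48] t 8.375
```

>>> carry_out --claw '[0,0,0,0,0]' --pt "-0.01 -0.11 0" --pt "-0.03 -0.23 0" --pt "-0.04 -0.34 0" --pt "-0.05 -0.46 0" --pt "-0.07 -0.571 0" --turn '[0.05,0.11,0.17,0.22,0.28]'

```text
time_s: 9.0
position: [0.4674, -0.1564, 0.175]
ee_rot: [179.9, 0.2, 113.8]
contact_force: [0.7, -0.1, -0.5]
grip_width: 0.0
grasp_force: 0.0
```

>>> carry_out --claw '[0,0,0,0,0]' --pt "0 0 0" --pt "0 0 0" --pt "0 0 0" --pt "0 0 0" --pt "0 0 0" --turn '[0.05,0.11,0.17,0.22,0.22]'

```text
time_s: 9.62
position: [0.4678, -0.1545, 0.1747]
ee_rot: [179.9, 0.1, 74.7]
contact_force: [0.3, 0.1, -0.4]
grip_width: 0.001
grasp_force: 0.0
```

```bash
python3 -c "
from go import *
frac(bed(-.076,-.235),.063,74.4)
d=grab('top','top2');c=d['frame'][90:300,220:430]; a=cv2.resize(c,None,fx=2.8,fy=2.8,interpolation=cv2.INTER_CUBIC)[:,:,::-1]
cv2.imwrite('pics/t3.png',a)
d=grab('side','side2');c=d['frame'][160:300,190:450]; a=cv2.resize(c,None,fx=3,fy=3,interpolation=cv2.INTER_CUBIC)[:,:,::-1]
cv2.imwrite('pics/s3.png',a)
grab('wrist','w3')"
```

```text
slide [0.0018 0.0007 0.2234] turn 0.0016 f [ 0.3  0.1 -0.4] bed [ -76.6 -235.8] 0.1747 [1.7987e+02 5.0000e-02 7.4690e+01] t 9.625
```

View pics/t3.png

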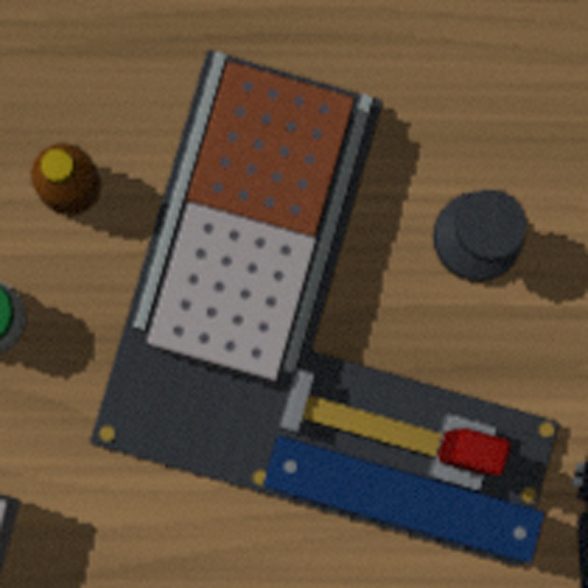

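View pics/s3.png

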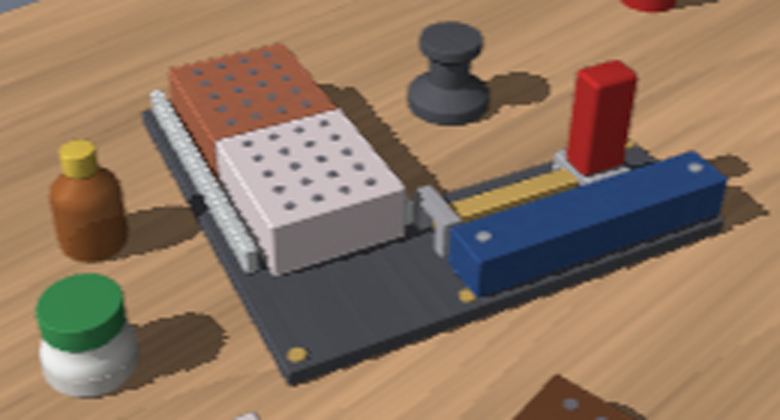

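The white block now meets the terracotta block squarely along the whole seam, from (190,203) to (315,237) in the top crop, and the side view shows no gap. The grip, bottle, jar and stand have not moved. Next is the lock bar, pushed from behind with shut fingers.

>>> carry_out --claw '[0,0,0,0,0]' --pt "0 0 0.1" --pt "0 0 0.19" --pt "0 0 0.223" --pt "0.01 0.001 0.223" --pt "0.03 0.001 0.223" --turn '[0.002,0.002,0.002,0.002,0.002]'

```text
time_s: 10.4
position: [0.4724, -0.1396, 0.0638]
ee_rot: [179.9, 0.0, 74.2]
contact_force: [-0.1, -1.0, 0.1]
grip_width: 0.001
grasp_force: 0.0
```

>>> carry_out --claw '[0,0,0,0,0]' --pt "0.008 0 0" --pt "0.016 0 0" --pt "0.024 0 0" --pt "0.032 0 0" --pt "0.04 0 0" --turn '[0,0,0,0,0]'

```text
time_s: 11.02
position: [0.4772, -0.1205, 0.063]
ee_rot: [180.0, 0.0, 74.2]
contact_force: [-0.4, -4.2, 1.6]
grip_width: 0.003
grasp_force: 0.0
```

```bash
python3 -c "
from go import *
frac(bed(-.076,-.150),.063,74.4)"
```

```text
slide [ 0.101   0.0012 -0.    ] turn -0.001 f [-0.4 -4.2  1.6] bed [ -76.7 -200.5] 0.063 [1.7995e+02 4.0000e-02 7.4210e+01] t 11.025
```

>>> carry_out --claw '[0,0,0,0,0]' --pt "0.01 0 0" --pt "0.02 0 0" --pt "0.03 0 0" --pt "0.04 0 0" --pt "0.05 0 0" --turn '[0,0,0,0,0]'

```text
time_s: 11.65
position: [0.4837, -0.0959, 0.0628]
ee_rot: [180.0, 0.0, 74.2]
contact_force: [0.4, -4.4, 0.8]
grip_width: 0.001
grasp_force: 0.0
```

>>> carry_out --claw '[0,0,0,0,0]' --pt "0.008 0 0" --pt "0.016 0 0" --pt "0.024 0 0" --pt "0.03 0 0" --pt "0.034 0 0" --turn '[0,0,0,0,0]'

```text
time_s: 12.28
position: [0.4881, -0.0796, 0.0627]
ee_rot: [-180.0, 0.0, 74.2]
contact_force: [-0.4, -4.7, 1.9]
grip_width: 0.002
grasp_force: 0.0
```

```bash
python3 -c "
from go import *
frac(bed(-.076,-.150),.063,74.4)
T=dict(np.load('top2.npz'));d=grab('top','top3')
def g(D):
    H=cv2.cvtColor(D['frame'],cv2.COLOR_RGB2HSV).astype(int);r=((H[...,0]<6)|(H[...,0]>174))&(H[...,1]>190)&(H[...,2]>70)
    q=np.zeros_like(r);q[220:270,330:410]=1;ys,xs=np.where(r&q);print(len(xs),xs.mean(),ys.mean(),tobed(onz(D,(xs.mean(),ys.mean()),.1))*1e3)
g(T);g(d)"
```

```text
slide [ 0.0163  0.0023 -0.0005] turn -0.0009 f [-0.4 -4.7  1.9] bed [ -77.2 -158.2] 0.0627 [-179.99    0.     74.24] t 12.275
278 389.25539568345323 250.568345323741 [ -76.00269618 -179.9021237 ]
164 356.7560975609756 241.3231707317073 [ -76.11933527 -120.23808004]
```

>>> carry_out --claw '[0,0,0,0,0]' --pt "0.003 0 0" --pt "0.006 0 0" --pt "0.009 0 0" --pt "0.012 0 0" --pt "0.014 0 0" --turn '[0,0,0,0,0]'

```text
time_s: 12.95
position: [0.49, -0.0729, 0.0627]
ee_rot: [-180.0, 0.0, 74.2]
contact_force: [-0.5, -3.7, 1.4]
grip_width: -0.004
grasp_force: 0.0
```

>>> carry_out --claw '[0,0,0,0,0]' --pt "0.002 0 0" --pt "0.004 0 0" --pt "0.006 0 0" --pt "0.007 0 0" --pt "0.008 0 0" --turn '[0,0,0,0,0]'

```text
time_s: 13.58
position: [0.4911, -0.0692, 0.0627]
ee_rot: [-180.0, 0.0, 74.2]
contact_force: [-0.2, -2.8, 0.6]
grip_width: -0.003
grasp_force: 0.0
```

>>> carry_out --claw '[0,0,0,0,0]' --pt "0.002 0 0" --pt "0.004 0 0" --pt "0.006 0 0" --pt "0.006 0 0" --pt "0.006 0 0" --turn '[0,0,0,0,0]'

```text
time_s: 14.2
position: [0.4917, -0.067, 0.0627]
ee_rot: [-180.0, 0.1, 74.2]
contact_force: [-2.1, -6.2, 1.5]
grip_width: 0.001
grasp_force: 0.0
```

>>> carry_out --claw '[0,0,0,0,0]' --pt "0.002 0 0" --pt "0.004 0 0" --pt "0.006 0 0" --pt "0.006 0 0" --pt "0.006 0 0" --turn '[0,0,0,0,0]'

```text
time_s: 14.82
position: [0.4922, -0.0655, 0.0628]
ee_rot: [-180.0, 0.3, 74.2]
contact_force: [-4.0, -10.5, 2.2]
grip_width: -0.002
grasp_force: 0.0
```

The force climbs about 3 N/mm, so this is the end stop, pressed about 2.4 mm. I'll press a little more firmly.

>>> carry_out --claw '[0,0,0,0,0]' --pt "0.002 0 0" --pt "0.004 0 0" --pt "0.006 0 0" --pt "0.006 0 0" --pt "0.006 0 0" --turn '[0,0,0,0,0]'

```text
time_s: 15.45
position: [0.4926, -0.0639, 0.0628]
ee_rot: [-180.0, 0.5, 74.1]
contact_force: [-4.8, -15.2, 1.8]
grip_width: 0.005
grasp_force: 0.0
```

>>> carry_out --claw '[0,0,0,0,0]' --pt "-0.006 0 0" --pt "-0.012 0 0" --pt "-0.022 0 0" --pt "-0.05 0 0" --pt "-0.1 0 0" --turn '[0,0,0,0,0]'

```text
time_s: 16.08
position: [0.48, -0.1087, 0.0627]
ee_rot: [180.0, -0.1, 74.3]
contact_force: [-0.5, -0.6, -0.1]
grip_width: -0.001
grasp_force: 0.0
```

>>> carry_out --claw '[0,0,0,0,0]' --pt "0 0 -0.1" --pt "-0.05 0 -0.2" --pt "-0.1 0 -0.3" --pt "-0.15 0 -0.3" --pt "-0.15 0 -0.3" --turn '[0,0,0,0,0]'

```text
time_s: 16.7
position: [0.4597, -0.1824, 0.2134]
ee_rot: [179.9, -0.0, 74.1]
contact_force: [0.4, 0.1, 0.3]
grip_width: 0.0
grasp_force: 0.0
```

```bash
python3 -c "
from go import *
frac(bed(-.076,-.150),.063,74.4)
d=grab('top','top4');c=d['frame'][90:300,190:430]; cv2.imwrite('pics/t4.png',cv2.resize(c,None,fx=2.8,fy=2.8,interpolation=cv2.INTER_CUBIC)[:,:,::-1])"
```

```text
slide [0.2296 0.     0.3008] turn -0.0018 f [0.4 0.1 0.3] bed [ -76.9 -264.8] 0.2134 [ 1.799e+02 -1.000e-02  7.408e+01] t 16.7
```

View pics/t4.png

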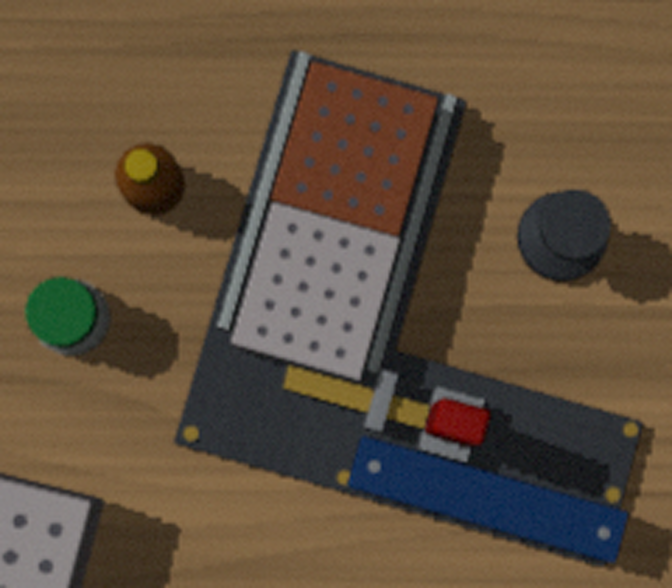

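The bar now lies behind the white block, with its tip at (285,378) and the grip at (458,422). The seam is closed, the bystanders are unmoved and the arm is clear.

```bash
python3 -c "
from bench import manip
print(manip.hand_in())"
```

```text
the job is handed in; nothing more can be done
None
```

The job is handed in: the white block sits flush and square against the terracotta block, the lock bar was pressed about 4 mm (16 N) into the hidden stop and left there, and the bottle, jar and stand did not move.

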